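# Clamp a spice mill in its filling stand and take its head off

### The arm

A 7-joint arm with a two-finger parallel gripper is mounted at the origin on a cart in front of the work surface, level with it; the furniture and walls round the work are solid. World frame = base frame: x ahead of the robot, y to its left, z up, the work surface at z = 0. Lengths are in mm, angles in degrees, forces in N, time in s.
With the tool pointing down it reaches from about 400 to 850 mm from the base axis. Payload 4.5 kg.
Tool frame: the origin (TCP) lies midway between the tips of the shut fingers; the grasp point (between the pads) lies 19 mm behind it; z points along the fingers, y is the line along which they close (so a half turn about z gives the same grasp; the last joint's range is limited). The gripper opens to 85 mm and grips with 20 to 120 N. Pads are 22 mm wide; open, the fingers measure 114 mm over their backs; the gripper's body (76 mm by 85 mm) begins 54 mm behind the grasp point. The pads swing forward as they close: fully open they stand 13 mm farther back than shut.
Start: joints at [68.743, 39.483, -11.15, 89.685, 9.013, 51.709, -12.324], TCP at [246.177, -574.501, 231.317] pointing down, gripper open.
Joint ranges: [-172.22, 172.22], [-26.19, 119.32], [-84.43, 86.54], [7.71, 146.69], [-57.33, 237.33], [2.42, 119.75], [-152.13, 152.13]. Speed limits (degrees/s): [147.25, 147.25, 180, 180, 180, 180, 180].

### API

Orientations are given as [roll, pitch, yaw] about the fixed x, y, z axes, in that order (R = Rz(yaw) Ry(pitch) Rx(roll)).
In Python, from bench import robot, eyes gives the robot as it stands (robot), with the cameras (eyes).
- The arm moves only by the tool shift_gripper, called after "Call:" in YAML: its name, and indented under it one key for each argument. Schema: {"type":"object","properties":{"plan":{"type":"string"},"only":{"type":"string"},"quiet":{"type":"boolean"},"lines":{"type":"string"}},"required":["plan"],"additionalProperties":false}. plan is a string of 1 to 12 rows, parted by a bar, with the numbers parted by commas; each row has 5 numbers: dx, dy, dz in shares of 500 mm (1.0 is 500 mm), then a turn about the tool's z in fractions of the full range, 1 being 180 degrees, then the finger opening in mm; each row is the pose to reach, as a shift and turn from the pose commanded when the call began, along the tool's axes at that moment; what a row does not reach only later rows make up. A row lasts 1/10 s, in which the tool goes at most 50 mm and 8.59 degrees, less where a joint would pass 70% of its speed; a pose out of reach is approached as far as the arm can. The fingers move at their own pace and stop on an object; the grip force is fixed at half the most. Time passes only in rows, so rows that do not move let the fingers close. The tool returns the time, the measured TCP pose, the force, the opening and the grip force at its end. only (a regular expression) keeps the lines of the reply that match it, lines (a string "A,B") keeps lines A to B, and quiet returns only ok. No shift or turn number may pass 1 either way. Input that does not fit is refused with a message, and nothing moves.
- robot.get_obs(): the state, without advancing time (a new reading comes with each control period).
- eyes.capture(name): name is "scene" or "top" or "wrist"; returns a dict with "pixels" (384x512x3 uint8, red, green, blue), "mtx" (3x3 intrinsics, pixels), "k1" (the pictures are not rectified: a ray, as slopes to the right and down, at radius r is drawn at 1 + k1 r^2 times it, then the intrinsics apply), "rvec" (rotation vector, rad) and "tvec" (3), from world to camera coordinates, as OpenCV has them; the wrist camera has in their place "mount" (4x4, takes a point from camera to tool coordinates, whose origin is the TCP and whose axes are the flange's). Camera axes: x right, y down, z forward; pixel columns grow to the right and rows downward; lengths in mm; the calibration is good to about 2 mm. A picture is of the moment at which its call begins: read the wrist's pose just before it. There is no depth.
- robot.close_job(): hands the job in; it is judged then, once.
The state is a dict: "clock": time; "qpos": joint angles; "joint_velocities": joint speeds; "joint_efforts": joint torques, N m; "tcp_pos": TCP position; "tcp_rot": TCP orientation; "ft_force": force on the tool from outside, world axes, zero at the start; "ft_torque": the same for the moment, N m; "opening": finger opening in mm; "grip_force": force on a finger pad.
Only numpy, scipy, OpenCV 4.12 (cv2) and the standard library are available. Lean on these libraries where they do the work, as an engineer would, in place of code of your own. Each camera call takes 0.05 s, during which the arm holds its last target. There are 200 camera calls.

### The job

Take the left-hand one of the two empty spice mills (as you face the worktop) and press it down into the filling stand until its sprung seat is fully down and both red catches snap over the mill's foot. Then unscrew its steel grinding head, without turning it before the mill is clamped: some makes of mill have a right-hand thread and others a left-hand one, so try both ways and find which loosens it. Lift the head straight off and finish still holding it upright in the gripper, about 5 cm above the open neck, so that I can fill the mill, which stays clamped; leave the other mill and everything else where they stand.

Things in the scene. Friction and masses are not known exactly. Their poses are not given: they have to be found in the camera images.
- mill_a: Empty square glass spice mill, upright; both look alike, and which is on the left changes. Origin: centre of its underside; z up, x and y across the flats. Black foot 56 x 56 x 9 mm, glass body 48 x 48 mm from 9 to 82 mm height, then a round neck (26 mm, rim at 112 mm) under the head; 126 mm tall with the head on, 0.3 kg in all.
- head_a: Grinding head of mill_a: round fluted steel cap, 47 mm across, 39 mm tall; can be gripped from above to carry the mill. Origin: centre of its lower rim, 87 mm above the mill's underside; z up. Twist thread of unknown hand: the wrong way it stops hard within 0.2 rad, still locked on; the right way it turns lightly, does not rise, and is free to lift off from 1.0 to 2.2 rad.
- mill_b: Empty square glass spice mill, upright; both look alike, and which is on the left changes. Origin: centre of its underside; z up, x and y across the flats. Black foot 56 x 56 x 9 mm, glass body 48 x 48 mm from 9 to 82 mm height, then a round neck (26 mm, rim at 112 mm) under the head; 126 mm tall with the head on, 0.3 kg in all.
- head_b: Grinding head of mill_b: round fluted steel cap, 47 mm across, 39 mm tall; can be gripped from above to carry the mill. Origin: centre of its lower rim, 87 mm above the mill's underside; z up. Twist thread of unknown hand: the wrong way it stops hard within 0.2 rad, still locked on; the right way it turns lightly, does not rise, and is free to lift off from 1.0 to 2.2 rad.
- head_a_mark (a point): Point on the side of head_a, 23.5 mm from its axis along its x, 18 mm above its lower rim; lies along the mill's +x while the head is screwed home.
- head_b_mark (a point): The same point on head_b.
- stand: Filling stand, fixed: base plate 112 (x) x 124 (y) x 10 mm with aluminium guide walls round a square pocket, a red spring catch with a thumb tab (46 mm high, out to 52 mm from the centre) on its +y and -y sides. Origin: centre of its underside, on the worktop; z up. A mill goes in upright on this axis, flats parallel to x and y, any of the four ways round.
- stand_top (a point): Centre of the pocket's mouth, on the stand's axis, 60 mm above the worktop. The pocket is 59 x 59 mm inside; its walls flare outward by 7 mm from 53 to 67 mm height, so a mill may enter a few mm or degrees off.
- seat (a joint): Depth to which the sprung seat (46 mm square, rubber top, in the pocket) is pressed, m: 0 up (its top 35 mm above the worktop), 0.018 fully down (17 mm). Spring 3 N at first, 10 N at the bottom; near the end the foot also pushes the catches apart (5 to 10 N more), then both snap over the foot and keep the mill at about 0.017, unable to turn or lift.
- catch_l (a joint): Angle of the catch on the stand's +y side, rad: 0 closed (also when hooked over the foot), about 0.15 to 0.2 while the foot pushes past.
- catch_r (a joint): The same for the catch on the stand's -y side.
- timer: Cream kitchen timer with a red grip, 68 mm across, 64 mm high, a bystander; origin at the centre of its underside.
- bell: White and black service bell, 81 mm across, 64 mm high, a bystander; origin at the centre of its underside.
- honey_jar: Honey jar with a white lid, 58 x 62 x 99 mm, a bystander; origin at the centre of its underside.
- jam_jar: Red jam jar with a green lid, 62 mm across, 86 mm high, a bystander; origin at the centre of its underside.

How it is judged (in metres and radians):
On the way, in this order (a step that is already met when the one before it is completed fails the run):
1. the left mill stands in the stand with the seat pressed down and both catches closed over its foot, its head still screwed on (((value of joint seat above 0.0155 m and horizontal distance between mill_a and stand below 0.005 m and angle between mill_a's own z axis and vertical below 0.06 rad and world y of mill_b below 0.14 m and value of joint each of catch_l, catch_r below 0.07 rad and x of head_a_mark in the frame of mill_a above 0.0195 m) or (value of joint seat above 0.0155 m and horizontal distance between mill_b and stand below 0.005 m and angle between mill_b's own z axis and vertical below 0.06 rad and world y of mill_a below 0.14 m and value of joint each of catch_l, catch_r below 0.07 rad and x of head_b_mark in the frame of mill_b above 0.0195 m))), for 0.2 s.
2. its head is turned loose by at least 0.8 rad, one way or the other, still sitting on the clamped mill (((value of joint seat above 0.0155 m and horizontal distance between mill_a and stand below 0.005 m and angle between mill_a's own z axis and vertical below 0.06 rad and x of head_a_mark in the frame of mill_a below 0.0165 m and z of head_a in the frame of mill_a below 0.093 m) or (value of joint seat above 0.0155 m and horizontal distance between mill_b and stand below 0.005 m and angle between mill_b's own z axis and vertical below 0.06 rad and x of head_b_mark in the frame of mill_b below 0.0165 m and z of head_b in the frame of mill_b below 0.093 m))), for 0.05 s.
At the end, for the whole second after the job is handed in: Left mill clamped: seat 15.5 mm or more down, catches under 0.07 rad, within 5 mm of the stand's axis, upright to 0.06 rad, untouched by the arm. Its head gripped, still, upright to 0.3 rad, 40 mm or more above its seat, below 0.35 m. Other mill, head on, within 30 mm of its start (((value of joint seat above 0.0155 m and horizontal distance between mill_a and stand below 0.005 m and angle between mill_a's own z axis and vertical below 0.06 rad and world y of mill_b below 0.14 m and distance of mill_b from where it was at the start of the episode below 0.03 m and z of head_b in the frame of mill_b below 0.091 m and value of joint each of catch_l, catch_r below 0.07 rad and z of head_a in the frame of mill_a above 0.127 m and height (world z) of head_a below 0.35 m and angle between head_a's own z axis and vertical below 0.3 rad and linear speed of head_a below 0.03 m/s and contact force between head_a and the fingers above 1 N and contact force between each of head_a, the fingers and mill_a below 0.1 N and contact force between the arm and stand below 0.1 N) or (value of joint seat above 0.0155 m and horizontal distance between mill_b and stand below 0.005 m and angle between mill_b's own z axis and vertical below 0.06 rad and world y of mill_a below 0.14 m and distance of mill_a from where it was at the start of the episode below 0.03 m and z of head_a in the frame of mill_a below 0.091 m and value of joint each of catch_l, catch_r below 0.07 rad and z of head_b in the frame of mill_b above 0.127 m and height (world z) of head_b below 0.35 m and angle between head_b's own z axis and vertical below 0.3 rad and linear speed of head_b below 0.03 m/s and contact force between head_b and the fingers above 1 N and contact force between each of head_b, the fingers and mill_b below 0.1 N and contact force between the arm and stand below 0.1 N))); the arm keeps its last pose, push and grip.
It fails at once if a bystander (bell, timer, jam jar, honey jar) is pushed more than 30 mm (distance of any of bell, timer, jam_jar, honey_jar from where it was at the start of the episode above 0.03 m).
It fails at once if a mill is tipped by more than 0.5 rad (angle between any of mill_a, mill_b's own z axis and vertical above 0.5 rad).
It also fails if it takes over 54 s, if anything falls off the work surface, if the arm or the gripper's body presses on something with over 40 N, if the wrist force passes 120 N, or if a joint passes its speed limit or range.

## Working session

There is one attempt and no reset: what is moved stays moved. The work goes in short steps, Python scripts to look and compute and a tool call to move; the robot and the scene stay as the last step left them, time stands still between calls to the robot, and variables do not carry over. Pictures are saved under pics/ and viewed, at most 10 in all, crops included, and the job is handed in when it is done.

```bash
ls; mkdir -p pics
```

Run:
```python
from bench import robot, eyes
import cv2,numpy as np
o=robot.get_obs();print(o['clock'],o['tcp_pos'],o['tcp_rot'],o['opening'])
a=eyes.capture("scene");b=eyes.capture("top")
import pickle;pickle.dump((a,b),open('cap.pkl','wb'))
for n,c in(("scene",a),("top",b)):
    cv2.imwrite(f'pics/{n}0.png',cv2.resize(c['pixels'][:,:,::-1],(800,600),interpolation=cv2.INTER_CUBIC))
    print(c['mtx'],c['k1'],c['rvec'],c['tvec'])
```

```text
bench.py
pics
0.0 [ 245.83851209 -573.8702584   230.44505757] [-1.79888591e+02  7.67228939e-03  2.31996600e+01] 85.51613261321397
[[363.46053107   0.         256.1375297 ]
 [  0.         363.46053107 194.14557857]
 [  0.           0.           1.        ]] 0.002330928865849756 [ 1.01983422 -2.41628921  1.0389595 ] [405.88073522 325.21590377 912.71150663]
[[368.54797359   0.         251.10359008]
 [  0.         368.54797359 194.1613109 ]
 [  0.           0.           1.        ]] -0.054524548168088376 [ 2.11291987 -2.14384184  0.15725344] [  17.27248269  573.26004777 1197.25637159]
```

View pics/scene0.png

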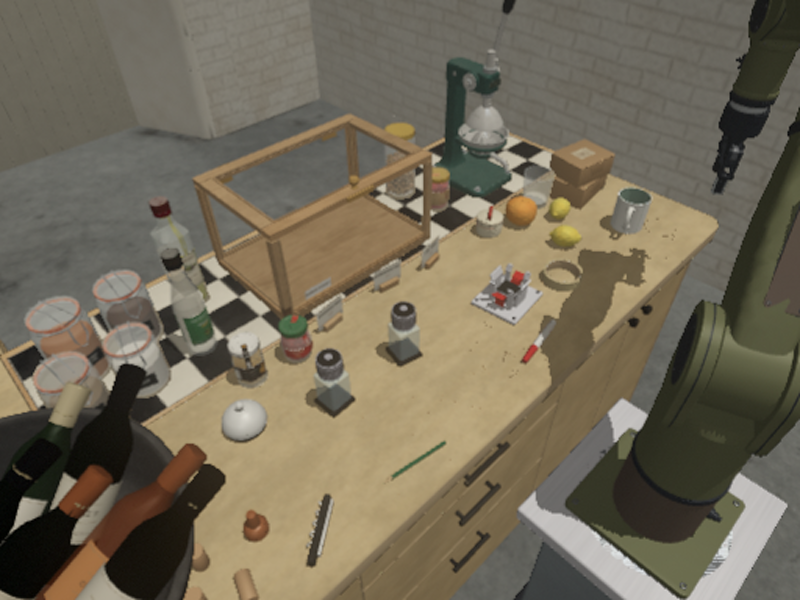

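View pics/top0.png

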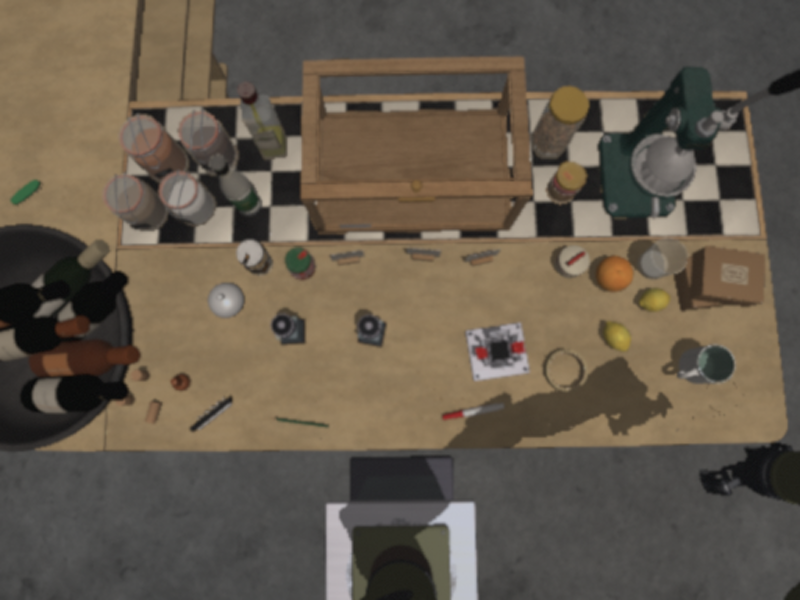

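The scene shows the left mill's head at about (330,360) and the right one's at (403,315), with the stand at (508,292). In the top view they are at (284,326), (369,325) and (498,350), and the arm is off to the right. I'll enlarge these areas next.

Run:
```python
import cv2,numpy as np,pickle
a,b=pickle.load(open('cap.pkl','rb'))
def crop(c,x,y,w=50,h=50):
    im=cv2.resize(c['pixels'][y:y+h,x:x+w,::-1],(400,300),interpolation=cv2.INTER_CUBIC)
    for i in range(0,w,10):
        cv2.putText(im,str(x+i),(int(i*400/w),10),0,.33,(0,255,255));cv2.line(im,(int(i*400/w),0),(int(i*400/w),300),(0,255,255),1) if 0 else cv2.line(im,(int(i*400/w),12),(int(i*400/w),18),(0,255,255),1)
    for i in range(0,h,5):
        cv2.putText(im,str(y+i),(0,int(i*300/h)+4),0,.33,(0,255,255))
    return im
# 64x48 -> 6.25x
A=crop(b,150,186,64,48);B=crop(b,290,200,64,48);C=crop(a,180,216,64,48);D=crop(a,295,160,64,48)
cv2.imwrite('pics/c1.png',np.vstack([np.hstack([A,B]),np.hstack([C,D])]))
```

```text
(no output)
```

View pics/c1.png

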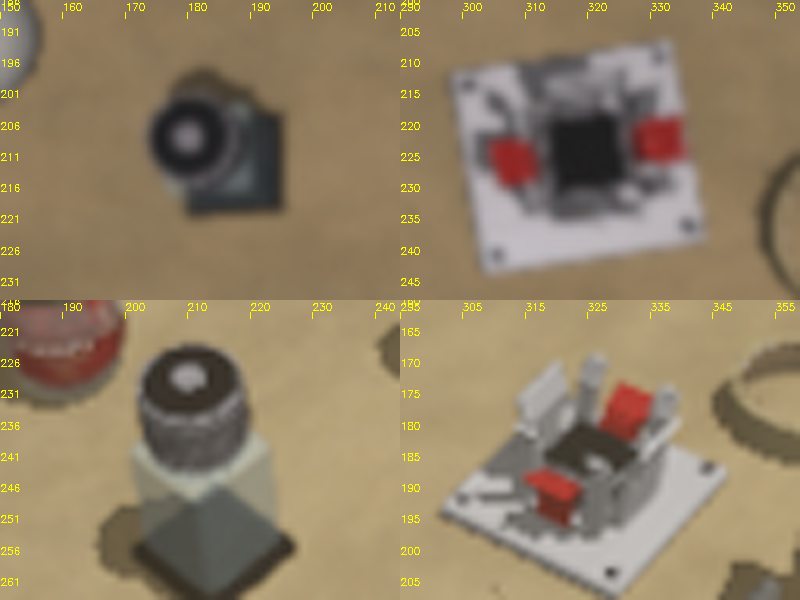

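The crop shows the left mill with its cap top at crop (188,137) in the top view and (189,77) in the scene view. Its foot corners and the stand's plate corners are clear in both views. Now I'll fit the poses.

Create h.py:
```python
import cv2,numpy as np,pickle
from scipy.optimize import least_squares
def proj(c,P):
    R,_=cv2.Rodrigues(np.array(c['rvec'],float)); p=np.atleast_2d(P)@R.T+np.array(c['tvec']).ravel()
    s=p[:,:2]/p[:,2:]; s=s*(1+c['k1']*(s**2).sum(1,keepdims=True))
    m=c['mtx']; return s*[m[0,0],m[1,1]]+[m[0,2],m[1,2]]
def place(q,L):
    c,s=np.cos(q[2]),np.sin(q[2]);L=np.array(L,float)
    return np.c_[q[0]+c*L[:,0]-s*L[:,1],q[1]+s*L[:,0]+c*L[:,1],L[:,2]]
def fit(obs,q0):  # obs: (cam, local pt, pixel)
    f=lambda q:np.concatenate([proj(c,place(q,[l]))[0]-p for c,l,p in obs])
    r=least_squares(f,q0); return r.x,r.fun.reshape(-1,2)
```

Run:
```python
from h import *
a,b=pickle.load(open('cap.pkl','rb'))
t=lambda x0,y0,x,y:np.array([x0+(x+.5)/6.25-.5,y0+(y+.5)/6.25-.5])
A=lambda x,y:t(150,186,x,y);B=lambda x,y:t(290,200,x,y);C=lambda x,y:t(180,216,x,y);D=lambda x,y:t(295,160,x,y)
# image up=+x, left=+y
m=[(b,(0,0,126),A(188,137)),(b,(28,-28,9),A(283,113)),(b,(-28,-28,9),A(283,210)),(b,(-28,28,9),A(187,213)),
   (a,(0,0,126),C(189,77))]
q,r=fit(m,[650,250,0]);print(q[:2],np.degrees(q[2]));print(r.round(2))
s=[(b,(56,62,10),B(52,73)),(b,(56,-62,10),B(270,40)),(b,(-56,-62,10),B(305,240)),(b,(-56,62,10),B(85,273)),
 (a,(-56,62,10),D(42,211)),(a,(-56,-62,10),D(217,293)),(a,(56,-62,10),D(328,167))]
for ss in(s[:4],s[4:],s):
  try:
    q,r=fit(ss,[600,-200,0]);print(q[:2],np.degrees(q[2]));print(r.round(2).tolist())
  except Exception as e:print(e)
for c,o in((a,C),(b,A)):
  for l in [(28,28,0),(-28,28,0),(-28,-28,0),(28,-28,0)]: print((proj(c,place([*fit(m,[650,250,0])[0]],[l]))[0]-o(0,0))*6.25)
```

```text
[521.81168671 233.18101863] 1.3104848059330074
[[ 0.25 -0.16]
 [-0.02 -0.3 ]
 [ 0.17  0.21]
 [-0.56  0.32]
 [ 0.04 -0.15]]
[ 470.4703848  -218.74848352] 7.492010727173173
[[-0.32, -0.18], [0.18, -0.11], [0.4, 0.1], [-0.25, 0.18]]
[ 471.78884802 -214.48927435] -79.8427417280068
[[-1.94, -1.61], [2.35, -0.05], [-0.52, 1.54]]
[ 475.22269266 -209.6848584 ] -20.95613999900787
[[5.68, -9.4], [4.84, 8.09], [-11.01, 6.87], [-10.24, -10.93], [12.5, 12.12], [16.3, -11.28], [-18.67, -10.56]]
[131.41649983 254.65500499]
[208.42105215 323.54599353]
[299.15834531 252.89058225]
[221.77623408 187.6601818 ]
[186.40020538 117.0924298 ]
[186.91100873 216.51825666]
[286.77097761 212.88237477]
[285.57513539 113.34916556]
```

Run:
```python
from h import *
a,b=pickle.load(open('cap.pkl','rb'))
t=lambda x0,y0,x,y:np.array([x0+(x+.5)/6.25-.5,y0+(y+.5)/6.25-.5])
B=lambda x,y:t(290,200,x,y);D=lambda x,y:t(295,160,x,y)
s=[(b,(56,62,10),B(52,73)),(b,(56,-62,10),B(270,40)),(b,(-56,-62,10),B(305,240)),(b,(-56,62,10),B(85,273)),
 (a,(56,62,10),D(42,211)),(a,(-56,62,10),D(217,293)),(a,(-56,-62,10),D(328,167))]
for ss in(s[:4],s[4:],s):
    q,r=fit(ss,[470,-220,.1]);print(q[:2],np.degrees(q[2]));print(r.round(2).tolist())
from bench import robot, eyes
w=eyes.capture('wrist');print(w['mount'],w['mtx'],w['k1'])
```

```text
[ 470.47038479 -218.7484835 ] 7.492010457171395
[[-0.32, -0.18], [0.18, -0.11], [0.4, 0.1], [-0.25, 0.18]]
[ 469.4894276  -217.52740995] 8.925416021763716
[[-0.39, -0.41], [0.46, 0.2], [-0.09, 0.17]]
[ 470.04192979 -218.57522316] 7.958239681759234
[[-0.48, 0.11], [-0.02, -0.11], [0.45, 0.06], [-0.14, 0.44], [-0.43, -0.91], [0.1, -0.02], [0.1, 0.22]]
[[ 1.92518939e-04 -9.49194461e-01 -3.14690068e-01  8.06048879e+01]
 [ 9.99999196e-01  5.77149088e-04 -1.12907260e-03  3.31235922e-01]
 [ 1.25333254e-03 -3.14689598e-01  9.49193809e-01 -1.41918356e+02]
 [ 0.00000000e+00  0.00000000e+00  0.00000000e+00  1.00000000e+00]] [[287.68797794   0.         252.22130915]
 [  0.         287.68797794 195.01159019]
 [  0.           0.           1.        ]] -0.020166080368010403
```

Careful with the scale: shifts go in shares of 500 mm and turns go in shares of 180 degrees. That gives: 346 mm is 0.692, -239 mm is -0.478, -42 degrees is -0.2333.

Call:
shift_gripper:
  plan: "0.076,-0.052,0,-0.0278,85 | 0.154,-0.106,0,-0.0556,85 | 0.23,-0.16,0,-0.0833,85 | 0.308,-0.212,0,-0.1111,85 | 0.384,-0.266,0,-0.1389,85 | 0.46,-0.32,0,-0.1667,85 | 0.538,-0.372,0,-0.1944,85 | 0.614,-0.424,0,-0.2222,85 | 0.692,-0.478,0,-0.2333,85 | 0.692,-0.478,0,-0.2333,85 | 0.692,-0.478,0,-0.2333,85 | 0.692,-0.478,0,-0.2333,85"

```text
clock: 1.35
tcp_pos: [469.0, -219.9, 231.0]
tcp_rot: [-179.9, 0.1, 65.1]
ft_force: [-0.6, -0.6, 0.4]
opening: 85.3
grip_force: 0.0
```

Run:
```python
from h import *
from bench import robot, eyes
o=robot.get_obs();w=eyes.capture('wrist');print(o['clock'],o['tcp_pos'],o['tcp_rot'],o['qpos'],o['ft_force'])
pickle.dump((o,w),open('w1.pkl','wb'))
im=cv2.resize(w['pixels'][:,:,::-1],(800,600),interpolation=cv2.INTER_CUBIC);cv2.imwrite('pics/w1.png',im)
```

```text
1.35 [ 469.04067831 -219.94971004  231.00522244] [-1.79949053e+02  8.49370942e-02  6.50702706e+01] [ 33.39642847  32.45148985 -21.28205727 107.67424501  16.71361492
  42.97536721 -22.13246602] [-0.58205642 -0.61264676  0.42486041]
```

View pics/w1.png

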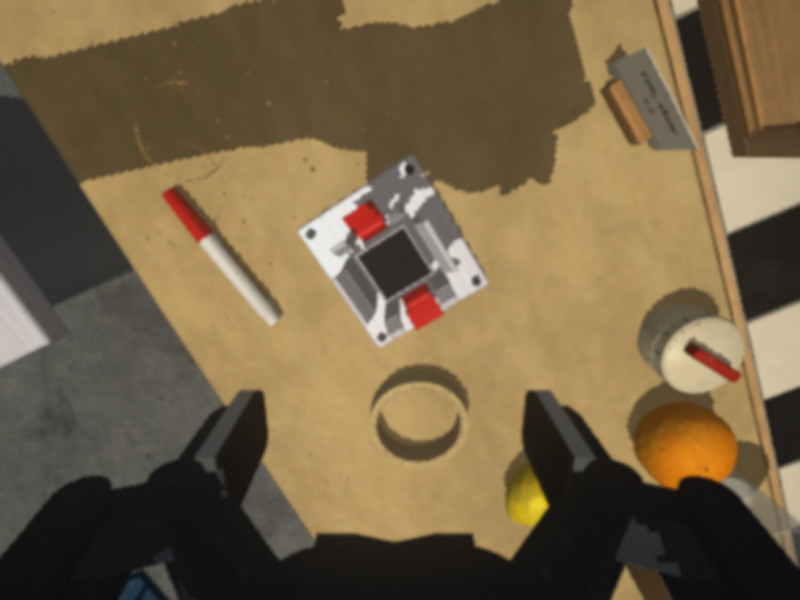

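The wrist view shows the stand's plate corners at (298,232), (413,155), (488,283) and (380,347), and the seat's centre at about (396,265). I'll fit it from this view.

Add to h.py:
```python
from scipy.spatial.transform import Rotation as Ro
def wcam(o,w):
    T=np.eye(4);T[:3,:3]=Ro.from_euler('xyz',o['tcp_rot'],degrees=True).as_matrix();T[:3,3]=o['tcp_pos']
    M=np.linalg.inv(T@w['mount']);w['rvec']=Ro.from_matrix(M[:3,:3]).as_rotvec();w['tvec']=M[:3,3];return w
Z=lambda x,y:(np.array([x,y])+.5)/1.5625-.5
def fitp(s,q0):
    q,r=fit(s,q0);print(q[:2].round(1),np.degrees(q[2]).round(2),r.round(1).tolist());return q
```

Run:
```python
from h import *
o,w=pickle.load(open('w1.pkl','rb'));w=wcam(o,w)
s=[(w,(-56,62,10),Z(298,232)),(w,(56,62,10),Z(413,155)),(w,(56,-62,10),Z(488,283)),(w,(-56,-62,10),Z(380,347))]
s2=[(w,(-23,23,35),Z(358,262)),(w,(23,23,35),Z(403,227)),(w,(23,-23,35),Z(433,270)),(w,(-23,-23,35),Z(388,301))]
fitp(s,[470,-218,.13]);fitp(s2,[470,-218,.13])
```

```text
[ 469.4 -219.3] 7.66 [[-1.7, -0.4], [0.1, -1.5], [2.1, 0.7], [-0.4, 2.0]]
[ 469.6 -219.9] 11.33 [[-2.8, -1.6], [-0.5, -2.0], [2.6, 1.3], [0.8, 2.8]]
```

Three estimates agree that the stand is at about (469.5,-219.2) with yaw 7.7°. Next I'll move over the left mill.

To row units: 432 mm is 0.864, -142 mm is -0.284, 6 degrees is 0.0333.

Call:
shift_gripper:
  plan: "0.086,-0.028,0,0.0056,85 | 0.172,-0.056,0,0.0111,85 | 0.26,-0.086,0,0.0167,85 | 0.346,-0.114,0,0.0222,85 | 0.432,-0.142,0,0.0278,85 | 0.518,-0.17,0,0.0333,85 | 0.604,-0.198,0,0.0333,85 | 0.69,-0.228,0,0.0333,85 | 0.778,-0.256,0,0.0333,85 | 0.864,-0.284,0,0.0333,85 | 0.864,-0.284,0,0.0333,85 | 0.864,-0.284,0,0.0333,85"

```text
clock: 2.6
tcp_pos: [522.6, 232.6, 230.9]
tcp_rot: [180.0, 0.1, 59.2]
ft_force: [0.1, -0.7, 0.6]
opening: 85.0
grip_force: 0.0
```

Call:
shift_gripper:
  plan: "0,0,0,0,85 | 0,0,0,0,85"

```text
clock: 2.8
tcp_pos: [522.9, 230.4, 231.2]
tcp_rot: [180.0, 0.1, 59.0]
ft_force: [0.8, 0.4, -0.6]
opening: 84.9
grip_force: 0.0
```

Run:
```python
from h import *
from bench import robot, eyes
o=robot.get_obs();w=eyes.capture('wrist');print(o['clock'],o['tcp_pos'],o['tcp_rot'],o['qpos'],o['ft_force'])
pickle.dump((o,w),open('w2.pkl','wb'))
im=cv2.resize(w['pixels'][:,:,::-1],(800,600),interpolation=cv2.INTER_CUBIC);cv2.imwrite('pics/w2.png',im)
```

```text
2.8 [522.89163764 230.38531446 231.17588617] [1.79958676e+02 9.06987816e-02 5.89738251e+01] [-18.67889574  35.80158456 -16.41404337  98.97524504  13.13430279
  47.16760801 -72.16683523] [ 0.84877846  0.44202871 -0.61170201]
```

View pics/w2.png

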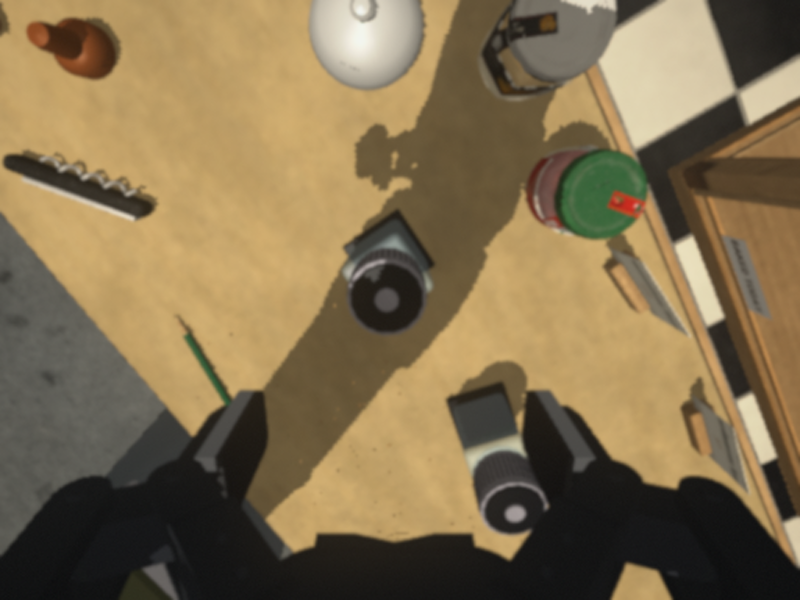

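The left mill's cap top is centred at about (387,295), with foot corners at (398,210), (433,266) and (345,250). The jars are well clear.

Run:
```python
from h import *
o,w=pickle.load(open('w2.pkl','rb'));w=wcam(o,w)
for z in (123,126): fitp([(w,(0,0,z),Z(387.5,295))],[522,232,0.02])
# image up=tool x (.515,.857) ; right=(.857,-.515)
s=[(w,(28,28,9),Z(398,211)),(w,(28,-28,9),Z(433,266)),(w,(-28,28,9),Z(345,248)),(w,(0,0,126),Z(387.5,295))]
q=fitp(s,[522,232,.02]);fitp(s[:3],[522,232,.02])
fitp([(w,(0,0,126),Z(514,510))],[540,100,0])
for r in (0,): print(proj(w,place([522,233,.02],[(23.5*np.cos(t),23.5*np.sin(t),125) for t in np.arange(0,6.3,.785)]))*1.5625)
print(o['tcp_pos'])
```

```text
[521.3 235.6] 1.15 [[0.0, 0.0]]
[521.9 236.4] 1.15 [[-0.0, -0.0]]
[520.3 234.5] 2.49 [[0.6, -1.8], [2.0, -0.4], [-2.0, -1.0], [-0.4, 2.5]]
[519.4 233.4] 2.51 [[0.4, -0.7], [1.8, 0.7], [-2.2, 0.2]]
[516.1  59.7] 0.0 [[-0.0, -0.0]]
[[425.34702935 278.00108903]
 [399.69902623 260.1146735 ]
 [368.3071636  265.32690347]
 [350.6680446  290.20105701]
 [356.67631261 319.13192414]
 [381.75052393 335.58822222]
 [411.61164043 330.93783224]
 [429.83463586 307.55973531]
 [425.41430461 278.10875739]]
[522.89163764 230.38531446 231.17588617]
```

To row units: 142 mm is 0.284, 132 mm is 0.264.

Call:
shift_gripper:
  plan: "0.0012,-0.002,0.06,0,85 | 0.0012,-0.002,0.12,0,85 | 0.0012,-0.002,0.18,0,85 | 0.0012,-0.002,0.23,0,85 | 0.0012,-0.002,0.264,0,85 | 0.0012,-0.002,0.284,0,85 | 0.0012,-0.002,0.284,0,85 | 0.0012,-0.002,0.284,0,44 | 0.0012,-0.002,0.284,0,40 | 0.0012,-0.002,0.284,0,40 | 0.0012,-0.002,0.284,0,40 | 0.0012,-0.002,0.284,0,40"

```text
clock: 4.05
tcp_pos: [521.8, 234.7, 90.3]
tcp_rot: [180.0, -0.1, 59.2]
ft_force: [-2.3, 0.5, 6.7]
opening: 44.9
grip_force: 60.9
```

Call:
shift_gripper:
  plan: "0,0,0,0,40 | 0,0,0,0,40 | 0,0,0,0,40 | 0,0,0,0,40 | 0,0,0,0,40"

```text
clock: 4.55
tcp_pos: [521.8, 234.7, 90.3]
tcp_rot: [180.0, -0.1, 59.2]
ft_force: [-2.4, 0.7, 6.2]
opening: 44.7
grip_force: 60.9
```

Run:
```python
from bench import robot, eyes
print(robot.get_obs())
```

```text
{'clock': 4.55, 'qpos': array([-21.84832569,  47.30942233, -11.97753151, 105.3721889 ,
        18.22654847,  29.12965043, -76.85874654]), 'joint_velocities': array([-0.06291087,  0.03239815,  0.04088675,  0.04219626,  0.06202649,
       -0.17019731,  0.11563799]), 'joint_efforts': array([ 5.87505810e-01, -5.02822781e+01, -7.76454192e-01, -9.65055764e+00,
        2.97840899e-01, -4.54755686e-01,  2.79076217e-02]), 'tcp_pos': array([521.79576495, 234.74966874,  90.29527107]), 'tcp_rot': array([ 1.79988008e+02, -5.51847044e-02,  5.92144924e+01]), 'ft_force': array([-2.42867815,  0.69075612,  6.23512173]), 'ft_torque': array([0.06473297, 0.43919001, 0.00627339]), 'grip_force': 60.93919225722949, 'opening': 44.664035697334285}
```

Call:
shift_gripper:
  plan: "0,0,-0.03,0,40 | 0,0,-0.1,0,40 | 0,0,-0.18,0,40 | 0,0,-0.26,0,40 | 0,0,-0.33,0,40 | 0,0,-0.33,0,40"

```text
clock: 5.15
tcp_pos: [524.6, 235.7, 259.2]
tcp_rot: [179.7, -0.5, 59.2]
ft_force: [1.1, 0.9, -2.9]
opening: 44.9
grip_force: 62.6
```

Call:
shift_gripper:
  plan: "-0.08,0.036,0,-0.0056,40 | -0.16,0.072,0,-0.0111,40 | -0.24,0.108,0,-0.0167,40 | -0.32,0.144,0,-0.0222,40 | -0.4,0.18,0,-0.0278,40 | -0.48,0.216,0,-0.0333,40 | -0.56,0.252,0,-0.0333,40 | -0.64,0.288,0,-0.0333,40 | -0.72,0.324,0,-0.0333,40 | -0.79,0.356,0,-0.0333,40 | -0.832,0.375,0,-0.0333,40 | -0.832,0.375,0,-0.0333,40"

```text
clock: 6.35
tcp_pos: [467.4, -224.2, 252.7]
tcp_rot: [-179.9, 0.2, 64.7]
ft_force: [-2.0, 0.4, -2.6]
opening: 45.0
grip_force: 62.7
```

Call:
shift_gripper:
  plan: "0,0,0,0,40 | 0,0,0,0,40 | 0,0,0,0,40"

```text
clock: 6.65
tcp_pos: [470.0, -217.7, 254.0]
tcp_rot: [-180.0, -0.0, 65.3]
ft_force: [-0.5, 0.0, -2.4]
opening: 45.1
grip_force: 62.6
```

Run:
```python
from h import *
from bench import robot, eyes
o=robot.get_obs();w=eyes.capture('wrist');a=eyes.capture('scene');b=eyes.capture('top');print(o['clock'],o['tcp_pos'],o['tcp_rot'],o['qpos'],o['ft_force'])
pickle.dump((o,w,a,b),open('w3.pkl','wb'))
f=lambda c,x,y,ww,h:cv2.resize(c['pixels'][y:y+h,x:x+ww,::-1],(400,300),interpolation=cv2.INTER_CUBIC)
im=np.vstack([np.hstack([f(w,150,100,200,150),f(b,270,180,96,72)]),np.hstack([f(a,280,120,96,72),f(a,150,180,160,120)])])
cv2.imwrite('pics/w3.png',im)
```

```text
6.65 [ 470.02255183 -217.6834753   254.03138008] [-1.79963736e+02 -2.69091344e-02  6.53387545e+01] [ 33.19279359  30.58704944 -21.09227148 106.07075491  14.6923288
  46.03672522 -20.15868674] [-0.48360314  0.00533922 -2.42173057]
```

View pics/w3.png

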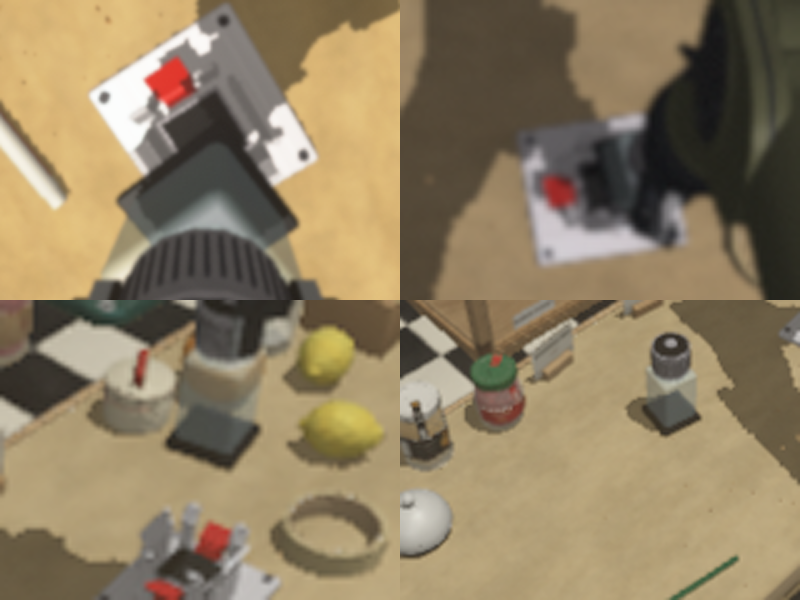

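The mill hangs upright above the stand. In the wrist crop its foot corners are at (119,200), (217,141) and (299,224), and the stand plate's at (90,95), (228,3) and (317,157). The other mill is undisturbed.

Run:
```python
from h import *
o,w,a,b=pickle.load(open('w3.pkl','rb'));w=wcam(o,w)
Y=lambda x,y:np.array([150+(x+.5)/2-.5,100+(y+.5)/2-.5])
fitp([(w,(-56,62,10),Y(90,95)),(w,(56,62,10),Y(228,3)),(w,(56,-62,10),Y(317,157))],[470,-218,.13])
for z in(168,173,178):
  fitp([(w,(-28,28,z),Y(119,200)),(w,(28,28,z),Y(217,141)),(w,(28,-28,z),Y(299,224))],[470,-218,.13])
S=lambda x,y:np.array([280+(x+.5)*.24-.5,120+(y-300+.5)*.24-.5])
# scene: left=(28,28)bottom=(-28,28) right=(-28,-28)
for z in(164,168,172):
  fitp([(a,(28,28,z),S(166,440)),(a,(-28,28,z),S(232,467)),(a,(-28,-28,z),S(259,429))],[470,-218,.13])
```

```text
[ 469.2 -219.5] 7.63 [[-2.1, -0.1], [-0.0, -0.9], [2.2, 1.4]]
[ 467.7 -225.1] 12.96 [[-2.2, 4.0], [1.8, -6.4], [0.3, 3.2]]
[ 468.3 -223.7] 12.95 [[-3.2, 4.2], [1.9, -7.0], [1.3, 3.8]]
[ 468.9 -222.2] 12.94 [[-4.4, 4.5], [2.0, -7.6], [2.3, 4.3]]
[ 474.1 -228.1] 13.21 [[-0.5, 0.5], [-0.1, -0.3], [0.6, -0.2]]
[ 471.2 -223.5] 13.28 [[-0.6, 0.5], [-0.0, -0.3], [0.6, -0.3]]
[ 468.4 -218.8] 13.35 [[-0.7, 0.5], [-0.0, -0.2], [0.7, -0.3]]
```

The wrist fit has large residuals, so I'll look closer at the foot.

Run:
```python
from h import *
o,w,a,b=pickle.load(open('w3.pkl','rb'))
p=cv2.resize(w['pixels'][140:240,195:310,::-1],None,fx=4,fy=4,interpolation=cv2.INTER_CUBIC)
s=cv2.resize(a['pixels'][118:168,312:350,::-1],(304,400),interpolation=cv2.INTER_CUBIC)
p=cv2.convertScaleAbs(np.hstack([p,s]),alpha=1.6,beta=20);cv2.imwrite('pics/w3b.png',p);print(p.shape)
```

```text
(400, 764, 3)
```

View pics/w3b.png

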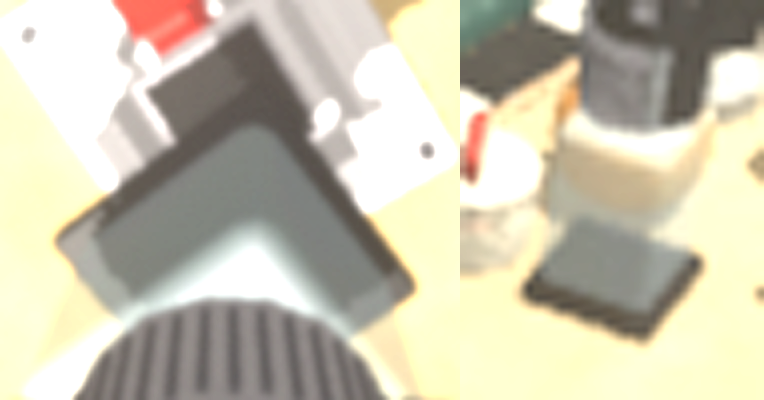

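The foot's true top corner is at about (262,84) in the crop. My earlier value had merged it with the seat behind.

Run:
```python
from h import *
o,w,a,b=pickle.load(open('w3.pkl','rb'));w=wcam(o,w)
Y=lambda x,y:np.array([195+(x+.5)/4-.5,140+(y+.5)/4-.5])
for z in(169,173,177):
  fitp([(w,(-28,28,z),Y(58,240)),(w,(28,28,z),Y(262,84)),(w,(28,-28,z),Y(413,287))],[470,-218,.13])
S=lambda x,y:np.array([312+(x-460+.5)/8-.5,118+(y+.5)/8-.5])
for z in(160,163,166,169):
  fitp([(a,(28,28,z),S(523,294)),(a,(-28,28,z),S(645,342)),(a,(-28,-28,z),S(702,275))],[470,-218,.13])
print(o['tcp_pos'])
```

```text
[ 469.2 -222. ] 12.51 [[-2.4, 0.3], [0.4, -0.6], [2.0, 0.7]]
[ 469.6 -220.9] 12.5 [[-3.2, 0.5], [0.5, -1.1], [2.8, 1.1]]
[ 470.1 -219.8] 12.5 [[-4.1, 0.8], [0.5, -1.7], [3.6, 1.5]]
[ 474.  -228.3] 11.55 [[-0.7, 0.2], [0.1, 0.2], [0.6, -0.4]]
[ 471.8 -224.9] 11.6 [[-0.7, 0.2], [0.1, 0.2], [0.6, -0.4]]
[ 469.7 -221.4] 11.65 [[-0.8, 0.2], [0.1, 0.2], [0.6, -0.4]]
[ 467.6 -217.9] 11.7 [[-0.8, 0.2], [0.2, 0.2], [0.7, -0.5]]
[ 470.02255183 -217.6834753   254.03138008]
```

To row units: 90 mm is 0.18, 1.8 mm is 0.0036, 4.5 degrees is 0.025.

Call:
shift_gripper:
  plan: "0.0036,-0.0016,0,0.025,40 | 0.0036,-0.0016,0.06,0.025,40 | 0.0036,-0.0016,0.12,0.025,40 | 0.0036,-0.0016,0.16,0.025,40 | 0.0036,-0.0016,0.18,0.025,40 | 0.0036,-0.0016,0.18,0.025,40 | 0.0036,-0.0016,0.18,0.025,40 | 0.0036,-0.0016,0.18,0.025,40"

```text
clock: 7.6
tcp_pos: [470.8, -217.4, 165.4]
tcp_rot: [179.9, -0.0, 60.7]
ft_force: [0.2, -0.4, -2.0]
opening: 45.0
grip_force: 62.5
```

Run:
```python
from h import *
from bench import robot, eyes
o=robot.get_obs();w=eyes.capture('wrist');a=eyes.capture('scene');print(o['clock'],o['tcp_pos'],o['tcp_rot'],o['ft_force'])
pickle.dump((o,w,a),open('w4.pkl','wb'))
p=cv2.resize(w['pixels'][60:260,150:350,::-1],(400,400),interpolation=cv2.INTER_CUBIC)
s=cv2.resize(a['pixels'][128:208,285:365,::-1],(400,400),interpolation=cv2.INTER_CUBIC)
p=cv2.convertScaleAbs(np.hstack([p,s]),alpha=1.4,beta=10);cv2.imwrite('pics/w4.png',p)
```

```text
7.6 [ 470.84039347 -217.44072248  165.43377483] [ 1.79855412e+02 -2.11254550e-02  6.06895820e+01] [ 0.17825601 -0.42682585 -2.01476412]
```

View pics/w4.png

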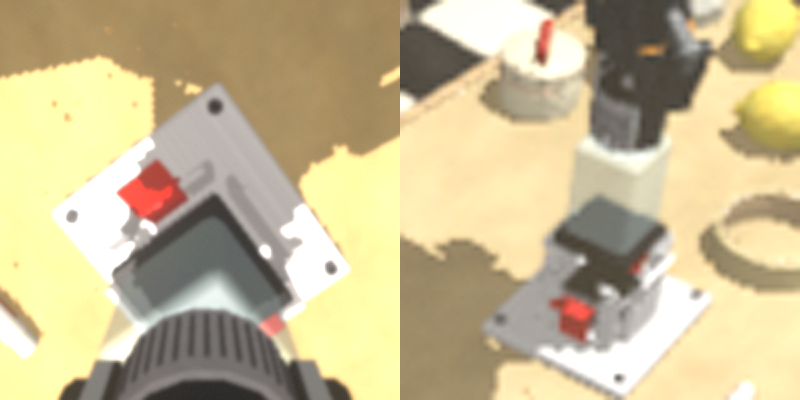

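The foot corners are at (113,272), (216,195) and (292,303), parallel to the plate corners at (53,215), (218,84) and (350,270).

Run:
```python
from h import *
o,w,a=pickle.load(open('w4.pkl','rb'));w=wcam(o,w)
Y=lambda x,y:np.array([150+(x+.5)/2-.5,60+(y+.5)/2-.5])
fitp([(w,(-56,62,10),Y(53,215)),(w,(56,62,10),Y(218,84)),(w,(56,-62,10),Y(350,270))],[470,-218,.13])
for z in(80,85):
  fitp([(w,(-28,28,z),Y(113,272)),(w,(28,28,z),Y(216,195)),(w,(28,-28,z),Y(292,303))],[470,-218,.13])
S=lambda x,y:np.array([285+(x-400+.5)/5-.5,128+(y+.5)/5-.5])
fitp([(a,(56,62,10),S(483,325)),(a,(-56,62,10),S(620,392)),(a,(-56,-62,10),S(712,293))],[470,-218,.13])
for z in(76,80,84):
  fitp([(a,(28,28,z),S(555,230)),(a,(-28,28,z),S(640,262)),(a,(-28,-28,z),S(668,230))],[470,-218,.13])
```

```text
[ 468.9 -220. ] 7.75 [[-2.3, 0.5], [0.3, -1.1], [2.0, 1.2]]
[ 468.8 -218.9] 6.15 [[-2.3, 0.4], [1.2, 0.3], [1.1, -0.5]]
[ 469.5 -217.6] 6.15 [[-3.4, 0.6], [1.3, -0.4], [2.0, 0.1]]
[ 471.2 -219. ] 7.78 [[-0.5, -0.4], [0.5, 0.2], [-0.0, 0.2]]
[ 473.  -228.6] 9.72 [[0.7, 0.8], [-1.4, 0.8], [0.8, -1.7]]
[ 470.5 -224.5] 9.77 [[0.6, 0.8], [-1.4, 0.8], [0.8, -1.7]]
[ 468.  -220.4] 9.82 [[0.5, 0.8], [-1.4, 0.8], [0.9, -1.7]]
```

To row units: 38 mm is 0.076, 32 mm is 0.064.

Call:
shift_gripper:
  plan: "-0.0018,0.0008,0.016,0,40 | -0.0018,0.0008,0.032,0,40 | -0.0018,0.0008,0.048,0,40 | -0.0018,0.0008,0.064,0,40 | -0.0018,0.0008,0.076,0,40 | -0.0018,0.0008,0.076,0,40 | -0.0018,0.0008,0.076,0,40"

```text
clock: 8.4
tcp_pos: [469.6, -218.2, 126.0]
tcp_rot: [-180.0, 0.0, 60.7]
ft_force: [-0.5, -0.9, -2.2]
opening: 44.8
grip_force: 62.8
```

Run:
```python
from bench import robot, eyes
o=robot.get_obs();print(o['tcp_pos'],o['tcp_rot'],o['ft_force'],o['ft_torque'])
```

```text
[ 469.61780691 -218.21393982  126.0005392 ] [-1.79968724e+02  1.71232473e-02  6.06876153e+01] [-0.4605644  -0.94370829 -2.22568061] [ 0.01044596 -0.02631551 -0.01274157]
```

To row units: 12 mm is 0.024, 9 mm is 0.018.

Call:
shift_gripper:
  plan: "0,0,0.006,0,40 | 0,0,0.012,0,40 | 0,0,0.018,0,40 | 0,0,0.024,0,40 | 0,0,0.024,0,40 | 0,0,0.024,0,40"

```text
clock: 9.0
tcp_pos: [469.8, -218.3, 114.3]
tcp_rot: [180.0, 0.0, 60.7]
ft_force: [0.2, -0.5, 2.0]
opening: 44.8
grip_force: 63.4
```

Call:
shift_gripper:
  plan: "0,0,0.004,0,40 | 0,0,0.008,0,40 | 0,0,0.01,0,40 | 0,0,0.01,0,40 | 0,0,0.01,0,40"

```text
clock: 9.5
tcp_pos: [470.0, -218.4, 109.5]
tcp_rot: [180.0, 0.0, 60.7]
ft_force: [-1.9, -0.9, 4.9]
opening: 44.9
grip_force: 63.6
```

Call:
shift_gripper:
  plan: "0,0,0.002,0,40 | 0,0,0.004,0,40 | 0,0,0.004,0,40 | 0,0,0.004,0,40"

```text
clock: 9.9
tcp_pos: [470.0, -218.3, 107.6]
tcp_rot: [180.0, 0.0, 60.7]
ft_force: [-2.1, -1.0, 6.5]
opening: 44.9
grip_force: 63.6
```

To row units: 2 mm is 0.004, 1 mm is 0.002.

Call:
shift_gripper:
  plan: "0,0,0.002,0,40 | 0,0,0.004,0,40 | 0,0,0.004,0,40 | 0,0,0.004,0,40"

```text
clock: 10.3
tcp_pos: [470.4, -218.5, 107.0]
tcp_rot: [179.9, 0.0, 60.7]
ft_force: [-3.9, -0.3, 18.9]
opening: 45.0
grip_force: 65.4
```

Call:
shift_gripper:
  plan: "0,0,0.002,0,40 | 0,0,0.004,0,40 | 0,0,0.004,0,40 | 0,0,0.004,0,40"

```text
clock: 10.7
tcp_pos: [470.9, -218.8, 106.8]
tcp_rot: [179.7, 0.0, 60.7]
ft_force: [-5.3, 1.8, 36.9]
opening: 45.0
grip_force: 67.4
```

Call:
shift_gripper:
  plan: "0,0,0.002,0,40 | 0,0,0.004,0,40 | 0,0,0.004,0,40 | 0,0,0.004,0,40"

```text
clock: 11.1
tcp_pos: [471.5, -219.0, 106.6]
tcp_rot: [179.6, 0.1, 60.7]
ft_force: [-7.9, 1.5, 53.4]
opening: 44.6
grip_force: 69.4
```

To row units: -7 mm is -0.014, -6 mm is -0.012.

Call:
shift_gripper:
  plan: "0,0,-0.006,0,40 | 0,0,-0.01,0,40 | 0,0,-0.012,0,40 | 0,0,-0.014,0,40 | 0,0,-0.014,0,40 | 0,0,-0.014,0,40"

```text
clock: 11.7
tcp_pos: [469.9, -218.2, 108.3]
tcp_rot: [180.0, 0.0, 60.7]
ft_force: [-1.1, -0.8, 5.1]
opening: 44.9
grip_force: 63.3
```

Run:
```python
from h import *
from bench import robot, eyes
o=robot.get_obs();w=eyes.capture('wrist');a=eyes.capture('scene');print(o['qpos'],o['tcp_pos'])
p=cv2.resize(w['pixels'][60:260,150:350,::-1],(400,400),interpolation=cv2.INTER_CUBIC)
s=cv2.resize(a['pixels'][138:208,290:360,::-1],(400,400),interpolation=cv2.INTER_CUBIC)
p=cv2.convertScaleAbs(np.hstack([p,s]),alpha=1.4,beta=10);cv2.imwrite('pics/w5.png',p)
```

```text
[ 27.67535236  43.09563716 -12.91075076 114.08199161  21.15785873
  25.04191064 -30.45736683] [ 469.88041267 -218.23237861  108.34339142]
```

View pics/w5.png

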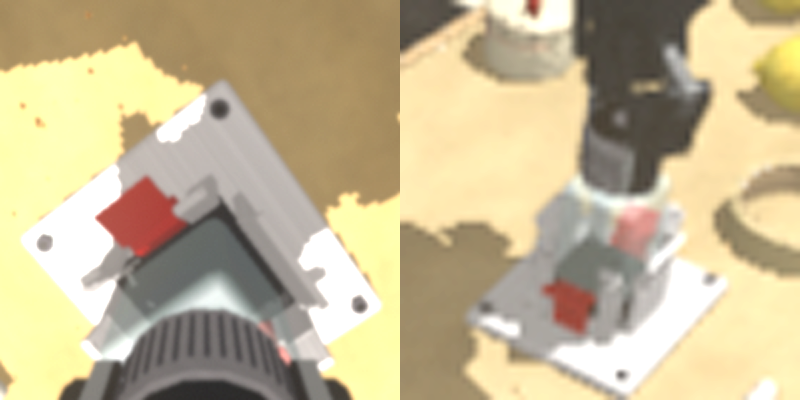

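The mill sits deep in the pocket, with red catches on both sides of the foot. A gentle upward tug will show whether it is clamped.

Careful with the scale: shifts go in shares of 500 mm and turns go in shares of 180 degrees. That gives: -2 mm is -0.004, -1 mm is -0.002.

Call:
shift_gripper:
  plan: "0,0,-0.002,0,40 | 0,0,-0.004,0,40 | 0,0,-0.004,0,40 | 0,0,-0.004,0,40"

```text
clock: 12.2
tcp_pos: [469.4, -218.1, 109.2]
tcp_rot: [-179.9, 0.0, 60.7]
ft_force: [1.4, -1.8, -15.9]
opening: 45.1
grip_force: 63.6
```

Call:
shift_gripper:
  plan: "0,0,-0.002,0,40 | 0,0,-0.002,0,40 | 0,0,-0.002,0,40"

```text
clock: 12.5
tcp_pos: [469.2, -218.0, 109.5]
tcp_rot: [-179.9, -0.0, 60.7]
ft_force: [3.2, -2.9, -26.8]
opening: 44.5
grip_force: 66.4
```

It is clamped: it resists 25 N upward with almost no movement. I'll relax, then try a turn one way.

To row units: 2.5 mm is 0.005, 1.5 mm is 0.003, 8 degrees is 0.0444.

Call:
shift_gripper:
  plan: "0,0,0.003,0,40 | 0,0,0.005,0,40 | 0,0,0.005,0,40 | 0,0,0.005,0,40 | 0,0,0.005,0.0222,40 | 0,0,0.005,0.0444,40 | 0,0,0.005,0.0444,40 | 0,0,0.005,0.0444,40"

```text
clock: 13.3
tcp_pos: [469.7, -218.0, 109.1]
tcp_rot: [180.0, 0.0, 52.8]
ft_force: [-0.3, -1.2, -5.7]
opening: 44.9
grip_force: 68.9
```

```bash
python3 -c "
from bench import robot, eyes
o=robot.get_obs();print(o['ft_torque'],o['qpos'][6])"
```

```text
[-0.22668619  0.07221384 -0.05148872] -35.425098447424844
```

Call:
shift_gripper:
  plan: "0,0,0,0.0167,40 | 0,0,0,0.0333,40 | 0,0,0,0.0333,40 | 0,0,0,0.0333,40"

```text
clock: 13.7
tcp_pos: [469.8, -218.1, 109.1]
tcp_rot: [180.0, 0.0, 46.8]
ft_force: [-0.6, -1.5, -2.6]
opening: 44.8
grip_force: 69.3
```

```bash
python3 -c "
from bench import robot, eyes
o=robot.get_obs();print(o['ft_torque'],o['qpos'][6])"
```

```text
[-0.20595088  0.20824142  0.00912503] -39.146652673235046
```

It turns lightly past 0.2 rad with almost no torque, so this is the loosening way. I'll continue to about 1.55 rad.

To row units: 75 degrees is 0.4167.

Call:
shift_gripper:
  plan: "0,0,0,0.0444,40 | 0,0,0,0.0889,40 | 0,0,0,0.1333,40 | 0,0,0,0.1778,40 | 0,0,0,0.2222,40 | 0,0,0,0.2667,40 | 0,0,0,0.3111,40 | 0,0,0,0.3556,40 | 0,0,0,0.4,40 | 0,0,0,0.4167,40 | 0,0,0,0.4167,40 | 0,0,0,0.4167,40"

```text
clock: 14.9
tcp_pos: [470.0, -218.5, 109.2]
tcp_rot: [180.0, -0.1, -28.2]
ft_force: [-2.0, -2.6, 0.7]
opening: 44.8
grip_force: 69.6
```

```bash
python3 -c "
from bench import robot, eyes
o=robot.get_obs();print(o['ft_torque'],o['qpos'])"
```

```text
[-0.53926906  0.3854341   0.03001081] [ 14.91406051  43.22019025   8.13529624 114.72779555 -14.35709514
  22.93206347 -84.06840933]
```

To row units: -6 mm is -0.012, -4 mm is -0.008.

Call:
shift_gripper:
  plan: "0,0,-0.004,0,40 | 0,0,-0.008,0,40 | 0,0,-0.012,0,40 | 0,0,-0.012,0,40"

```text
clock: 15.3
tcp_pos: [470.0, -218.3, 115.2]
tcp_rot: [-180.0, -0.0, -28.3]
ft_force: [-0.8, -2.0, 0.2]
opening: 45.0
grip_force: 69.6
```

Call:
shift_gripper:
  plan: "0,0,-0.016,0,40 | 0,0,-0.032,0,40 | 0,0,-0.052,0,40 | 0,0,-0.072,0,40 | 0,0,-0.088,0,40 | 0,0,-0.092,0,40 | 0,0,-0.092,0,40 | 0,0,-0.092,0,40 | 0,0,-0.092,0,40 | 0,0,-0.092,0,40"

```text
clock: 16.3
tcp_pos: [469.5, -218.1, 160.4]
tcp_rot: [180.0, 0.0, -28.3]
ft_force: [0.0, 0.3, -0.0]
opening: 44.7
grip_force: 69.5
```

Run:
```python
from h import *
from bench import robot, eyes
o=robot.get_obs();w=eyes.capture('wrist');a=eyes.capture('scene');b=eyes.capture('top');print(o['ft_force'],o['tcp_pos'],o['grip_force'])
p=cv2.resize(w['pixels'][:,:,::-1],(400,300),interpolation=cv2.INTER_CUBIC)
f=lambda c,x,y,ww,h:cv2.resize(c['pixels'][y:y+h,x:x+ww,::-1],(400,300),interpolation=cv2.INTER_CUBIC)
cv2.imwrite('pics/w6.png',cv2.convertScaleAbs(np.vstack([np.hstack([p,f(a,280,130,96,72)]),np.hstack([f(a,150,150,240,180),f(b,140,140,240,180)])]),alpha=1.3))
```

```text
[ 0.00836536  0.2752107  -0.03625746] [ 469.54428808 -218.05317221  160.42012121] 69.4942268410523
```

View pics/w6.png

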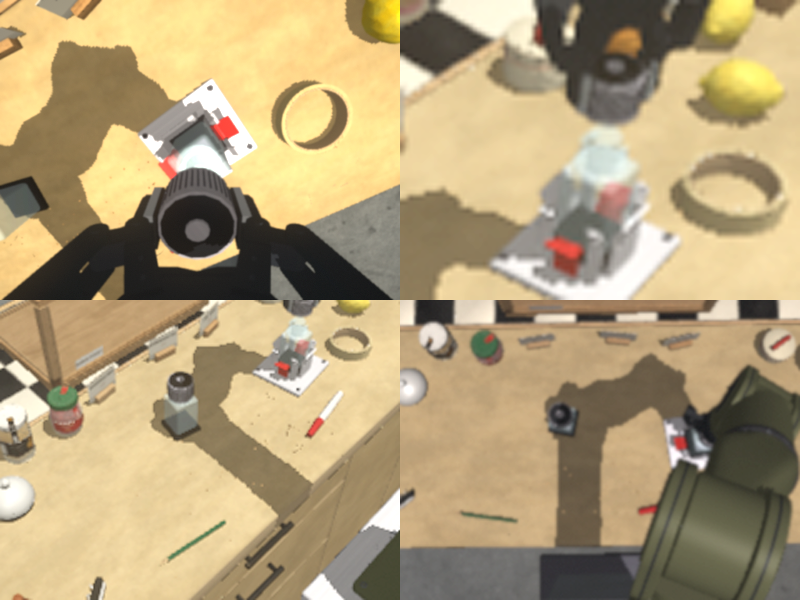

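The head is held upright about 51 mm above its seat, and the mill stays clamped with its neck open. The other mill and the bystanders look undisturbed, so I'm handing in.

```bash
python3 -c "
from bench import robot, eyes
print(robot.close_job())"
```

```text
the job is handed in; nothing more can be done
None
```

The job is handed in (no verdict was returned): the left mill is clamped in the stand, and its head came loose turning anticlockwise-to-negative yaw (clockwise seen from above), so it has a left-hand thread; the gripper holds it upright about 5 cm above the open neck, and everything else looked undisturbed in the last pictures.

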